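# Calibrate fifth gear on a second-hand game shifter

## Task

A second-hand six-speed gear shifter from a racing-game set is bolted to the test plate to be calibrated. Work its lever through the H gate into fifth gear (across the neutral slot to the right-hand lane, then forward) until it is fully home, and with the lever standing there press the green store button on the housing right down; then take the lever back out of gear and leave it in neutral, at rest in the middle of the gate. Do not press the button at all unless the lever is in fifth, and leave the other things on the bench where they are.

Things in the scene. Friction and masses are not known exactly. Their poses are not given: they have to be found in the camera images.
- shifter: The fixed gear shifter: black sheet-metal housing (170 mm along x, 120 wide, deck 97 mm above the bench), bolted to a 230 x 190 mm steel plate. Origin: on the bench, straight below the lever's pivot. Its +x is the driver's forward (roughly away from the robot), +y the driver's left, +z up; it is level and turned a little about z.
- gate_centre (a point): Middle of the gate: top face of the aluminium gate plate, 100 mm above the bench over the shifter's origin, axes as the shifter's. Neutral cross slot along y; three lanes along x cross it at y = +18 (first ahead, second behind), 0 (third ahead, fourth behind) and -18 mm (fifth ahead, sixth behind). Slots are 11 mm wide for the 8 mm lever shaft, which changes lanes only in the cross slot.
- shift (a joint): Fore-and-aft angle of the lever (rad), about the crosswise axis through the pivot, 20 mm above the shifter's origin. 0 in neutral, positive leaning forward (+x), +0.30 and -0.30 at the ends of a lane. Friction keeps it where it is left (about 2.5 N at the knob). At the start it may stand anywhere in the left lane: in first, in second or part-way; if left in neutral it has sprung to the middle.
- select (a joint): Sideways angle of the lever (rad), about the shifter's x axis through the pivot: positive to the driver's right (-y). 0 in the middle lane, +0.23 in the right lane (fifth, sixth), -0.23 in the left; 0.02 play either way. A spring draws it to the middle (4 N at the knob in an outer lane): let go in neutral it springs back to the middle; in gear the gate holds it in its lane.
- lever_knob (a point): Centre of the white ball knob, 44 mm in diameter, atop the lever, 185 mm from the pivot. In the shifter's frame (mm): x = 185 sin(shift), y = -185 sin(select) cos(shift), z = 20 + 185 cos(select) cos(shift). Below it a black collar, 17 mm in diameter, and the 8 mm steel shaft. Its axes turn with the lever (z along it).
- button_top (a point): Centre of the top face of the green store button, 19 mm in diameter, in a steel bezel on the control deck behind the gate (on the driver's side), left of the middle: 76 mm behind and 36 mm left of the shifter's origin, top 106 mm above the bench, standing 5 mm proud of the bezel.
- store_button (a joint): Travel of the store button (m): 0 when up, 0.004 when pressed right down, which takes 5 N straight down; springs back.
- drive_centre (a point): Centre of a hard drive, 147 x 102 x 26 mm, lying loose on the bench; not to be disturbed.
- can_centre (a point): Centre of a red spray can, 53 mm in diameter, 150 mm tall, standing loose on the bench; not to be disturbed.
- mouse_centre (a point): Centre of a black computer mouse, about 109 x 62 x 35 mm, loose on the bench; not to be disturbed.
- screwdriver_grip (a point): Middle of the handle of an orange screwdriver, 190 mm long, lying loose on the bench; not to be disturbed.

How it is judged:
On the way, in this order (a step that is already met when the one before it is completed fails the run):
1. the lever is fully home in fifth gear (value of joint shift above 0.25 rad and value of joint select above 0.18 rad), for 0.3 s.
2. the store button is pressed right down while the lever stands in fifth (all of step 1 and value of joint store_button above 0.003 m), for 0.05 s.
At the end, for the whole second after the job is handed in: After fifth has been stored, the lever stands at rest in neutral in the middle of the gate (fore-and-aft within 0.08 rad, sideways within 0.06 rad of upright) and the store button is up (value of joint shift between -0.08 and 0.08 rad and value of joint select between -0.06 and 0.06 rad and velocity of joint shift between -0.05 and 0.05 rad/s and velocity of joint select between -0.05 and 0.05 rad/s and value of joint store_button below 0.001 m); the robot touches nothing.
It fails at once if the store button is pressed while the lever is not in fifth (value of joint store_button above 0.0015 m and (value of joint shift below 0.2 rad or value of joint select below 0.16 rad)).
It fails at once if another thing on the bench is moved by more than 30 mm (distance of any of drive_centre, can_centre, mouse_centre, screwdriver_grip from where it was at the start of the episode above 0.03 m).
It also fails if it takes over 54 s, if anything falls off the work surface, if the arm or the gripper's body presses on something with over 40 N, if the wrist force passes 120 N, or if a joint passes its speed limit or range.

## Robot

A 6-joint arm with a two-finger parallel gripper is mounted at the origin on the work surface. World frame = base frame: x ahead of the robot, y to its left, z up, the work surface at z = 0. Lengths are in m, angles in rad, forces in N, time in s.
With the tool pointing down it reaches from about 0.25 to 0.775 m from the base axis. Payload 4 kg.
Tool frame: the origin (TCP) lies at the centre of the arm's flange, where the gripper is bolted on; the fingertips stand ahead of it and the grasp point (between the pads) lies 180 mm ahead of it (robot.tcp_to_tips is the z of the fingertips in the tool frame, in m); z points along the fingers, y is the direction in which the jaws open and shut (so a half turn about z gives the same grasp; the last joint's range is limited). The gripper opens to 94 mm and grips with 3 to 60 N. Pads are 16 mm wide; open, the fingers measure 119 mm over their backs; the gripper's body (75 mm by 177 mm) begins 78 mm behind the grasp point.
Start: joints at [-1.433, 0.087, 1.371, -0, 1.684, -0.103], TCP at [0.131, -0.534, 0.405] pointing down, gripper open.
Joint ranges: [-3.1, 3.1], [-0.76, 2.03], [0.27, 2.55], [-1.08, 4.22], [0.17, 2.65], [-2.57, 2.57]. Speed limits (rad/s): [2.79, 2.79, 3.14, 3.14, 3.14, 3.14].

## Interface

Orientations are given as [roll, pitch, yaw] about the fixed x, y, z axes, in that order (R = Rz(yaw) Ry(pitch) Rx(roll)).
In Python, from bench import robot gives the robot as it stands.
- The arm moves only by the tool move_arm, never from a script. Its argument "increments" is a list that holds one entry, the list of rows, each a list of 7 numbers: the opening, from 0 (shut) to 1 (fully open), then the shift along the tool's x, y, z as a fraction of full scale, then the turn, a rotation vector about the tool's x, y, z as a fraction of full scale. In form: [[[jaw, dx, dy, dz, rx, ry, rz], ...]]. A call has 1 to 8 rows; each row is the pose to reach, as a shift and turn from the pose commanded when the call began, along the tool's axes at that moment; what a row does not reach only later rows make up. Full scale, the value 1, is 0.1 m for a shift and pi/2 rad for a turn. A row lasts 1/12 s, in which the tool goes at most 41.7 mm and 7.16 degrees, less where a joint would pass 70% of its speed; a pose out of reach is approached as far as the arm can. A call with a number of a shift or a turn outside -1 to 1 is refused whole. A call with a gripper value outside its range is refused whole. The fingers move at their own pace and stop on an object; the grip force is fixed at half the most. Time passes only in rows, so rows that repeat a pose let the fingers close. It gives the time, the measured TCP pose, the force and the opening at its end, in the units of the state.
- robot.get_obs(): the state, without advancing time (a new reading comes with each control period).
- robot.snapshot(name): name is "side" or "top" or "wrist"; returns (picture, depth): 420x560x3 uint8, red, green, blue; 420x560 float32, m along the optical axis (not along the pixel's ray), 0 where there is no reading.
- robot.camera_params(name): a dict with "mtx" (3x3 intrinsics, pixels), "k1" (the pictures are not rectified: a ray, as slopes to the right and down, at radius r is drawn at 1 + k1 r^2 times it, then the intrinsics apply), "R" (3x3) and "t" (3): a world point X has camera coordinates R X + t. Camera axes: x right, y down, z forward; pixel columns grow to the right and rows downward; lengths in m; the calibration is good to about 2 mm. A picture is of the moment at which its call begins: read the wrist's pose just before it. camera_params takes no time and is no camera call; for the wrist camera it gives the pose at the moment of the call.
- robot.close_job(): hands the job in, once; it reports no verdict.
The state is a dict: "time": time; "joint_positions": joint angles; "qvel": joint speeds; "joint_torque": joint torques, N m; "tool_pos": TCP position; "ee_rot": TCP orientation; "wrist_force": force on the tool from outside, world axes, zero at the start; "wrist_torque": the same for the moment, N m; "width": finger opening in m.
Only numpy, scipy, OpenCV 4.12 (cv2) and the standard library are available. Lean on these libraries where they do the work, as an engineer would, in place of code of your own. Each camera call takes 0.05 s, during which the arm holds its last target.

## Working session

There is one attempt and no reset: what is moved stays moved. The work goes in short steps, Python scripts to look and compute and a tool call to move; the robot and the scene stay as the last step left them, time stands still between calls to the robot, and variables do not carry over. Pictures are saved under pics/ and viewed, and the job is handed in when it is done.

Besides the shell and the picture viewer there is one more tool, called by a JSON object that holds its "method" and its "body". move_arm: Moves the arm, as the interface text tells. Its arguments: {"type":"object","properties":{"increments":{"type":"array","items":{"type":"array","items":{"type":"array","items":{"type":"number","minimum":-1,"maximum":1}}}}},"required":["increments"]}

```bash
ls; mkdir -p pics; python3 - <<'E'
from bench import robot
import cv2,numpy as np
o=robot.get_obs();print(o)
for n in("side","top","wrist"):
    p=robot.camera_params(n);print(n,p)
    im,d=robot.snapshot(n);cv2.imwrite(f"pics/{n}0.png",im[:,:,::-1]);np.save(f"pics/{n}0.npy",d);np.savez(f"pics/{n}0p.npz",**p)
E
```

```text
pics
{'time': 0.0, 'joint_positions': array([-1.43310586e+00,  8.79386206e-02,  1.37222941e+00, -1.01872121e-05,
        1.68360635e+00, -1.03090526e-01]), 'qvel': array([-0.00185459, -0.0002035 , -0.00096628, -0.00015286, -0.00024443,
       -0.00096069]), 'joint_torque': array([-3.34565848e-04, -3.40188289e+01, -3.02427399e+01,  7.18614995e-02,
        3.31228820e-02, -1.74523993e-04]), 'tool_pos': array([ 0.13113698, -0.53402028,  0.40352527]), 'ee_rot': array([-3.13942147e+00, -2.14445545e-04,  2.40779629e-01]), 'wrist_force': array([0.47650933, 0.61234471, 0.32365582]), 'wrist_torque': array([-0.04250185, -0.02826714,  0.02165181]), 'width': 0.09425962937620266}
side {'mtx': array([[408.82984012,   0.        , 278.42372862],
       [  0.        , 408.82984012, 212.49175042],
       [  0.        ,   0.        ,   1.        ]]), 'k1': -0.0597465164861184, 'R': array([[ 0.77815942, -0.62805998,  0.0029272 ],
       [-0.45212257, -0.56339777, -0.69149702],
       [ 0.43595079,  0.53677147, -0.72237338]]), 't': array([-0.45515043,  0.38896373,  0.69414376])}
top {'mtx': array([[462.83221134,   0.        , 278.79742007],
       [  0.        , 462.83221134, 208.28439926],
       [  0.        ,   0.        ,   1.        ]]), 'k1': -0.03322449913531858, 'R': array([[ 1.98775258e-02, -9.99802381e-01,  2.86842302e-04],
       [-9.87747913e-01, -1.96822808e-02, -1.54811717e-01],
       [ 1.54786769e-01,  2.79394601e-03, -9.87943951e-01]]), 't': array([0.00585505, 0.58330339, 0.96969058])}
wrist {'mtx': array([[357.61538014,   0.        , 274.12160014],
       [  0.        , 357.61538014, 212.98084521],
       [  0.        ,   0.        ,   1.        ]]), 'k1': -0.08226328465756948, 'R': array([[ 0.23805053, -0.9712511 , -0.00180215],
       [-0.92970429, -0.22840365,  0.28893201],
       [-0.28103715, -0.06710495, -0.95734792]]), 't': array([-0.54816093, -0.02981517,  0.39457674])}
```

View pics/side0.png

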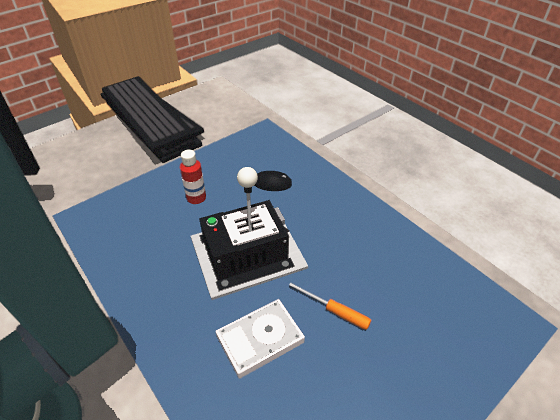

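View pics/top0.png

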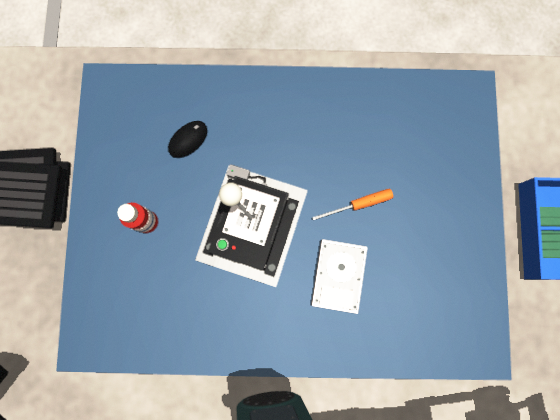

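View pics/wrist0.png

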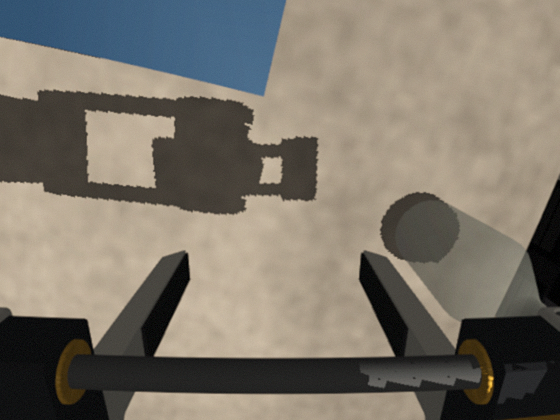

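```bash
cat > h.py <<'E'
import numpy as np,cv2
from scipy.spatial.transform import Rotation as Ro
def cloud(d,p):
    h,w=d.shape;u,v=np.meshgrid(np.arange(w),np.arange(h))
    K=np.array(p['mtx']);k=float(p['k1'])
    pts=np.stack([u,v],-1).reshape(-1,1,2).astype(float)
    n=cv2.undistortPoints(pts,K,np.array([k,0,0,0,0.])).reshape(h,w,2)
    c=np.dstack([n*d[...,None],d])
    X=(c-np.array(p['t']))@np.array(p['R'])
    X[d<=0]=np.nan
    return X
def proj(X,p):
    X=np.atleast_2d(X).astype(float)
    rv=cv2.Rodrigues(np.array(p['R']))[0]
    return cv2.projectPoints(X,rv,np.array(p['t']),np.array(p['mtx']),np.array([float(p['k1']),0,0,0,0]))[0].reshape(-1,2)
def sphere(P,r=0.022):
    from scipy.optimize import least_squares
    f=lambda c:np.linalg.norm(P-c,axis=1)-r
    return least_squares(f,P.mean(0)-[0,0,.01],loss='soft_l1',f_scale=.002)
E
python3 - <<'E'
from h import *
for n in("top","side"):
    im=cv2.imread(f"pics/{n}0.png");d=np.load(f"pics/{n}0.npy");p=np.load(f"pics/{n}0p.npz")
    X=cloud(d,p)
    hsv=cv2.cvtColor(im,cv2.COLOR_BGR2HSV)
    g=(hsv[...,0]>45)&(hsv[...,0]<85)&(hsv[...,1]>120)&(X[...,2]>.08)&(X[...,2]<.13)
    print(n,"btn",g.sum(),X[g].mean(0),np.median(X[g],0), (X[g].max(0)+X[g].min(0))/2)
    k=(X[...,2]>.15)&(X[...,2]<.25)&(X[...,0]>.3)&(X[...,0]<.65)&(abs(X[...,1])<.2)&(hsv[...,2]>110)&(hsv[...,1]<60)
    r=sphere(X[k]);print("knob",k.sum(),r.x,abs(r.fun).mean(),X[k].mean(0))
    pl=(X[...,2]>.094)&(X[...,2]<.106)&(hsv[...,1]<60)&(hsv[...,2]>130)&(X[...,0]>.3)&(X[...,0]<.65)&(abs(X[...,1])<.2)
    m=cv2.minAreaRect(X[pl][:,:2].astype(np.float32)*1000);print("gate",pl.sum(),m,X[pl].mean(0))
    bp=(X[...,2]>-.005)&(X[...,2]<.012)&(hsv[...,1]<40)&(hsv[...,2]>120)&(X[...,0]>.3)&(X[...,0]<.65)&(abs(X[...,1])<.2)
    bp=cv2.morphologyEx(bp.astype(np.uint8),cv2.MORPH_OPEN,np.ones((3,3)))>0
    # largest comp
    nn,l,s,_=cv2.connectedComponentsWithStats(bp.astype(np.uint8));
    print("plate",cv2.minAreaRect(X[bp][:,:2].astype(np.float32)*1000),bp.sum(),X[bp][:,2].mean())
E
```

```text
top btn 60 [0.49362402 0.13858709 0.10537461] [0.4977546  0.13165758 0.10573065] [0.37072596 0.33704868 0.10677537]
knob 433 [0.58351025 0.10852205 0.20016126] 0.0009549227033200724 [0.58106708 0.10687374 0.21458905]
gate 1668 ((537.066162109375, 80.78022766113281), (105.46595764160156, 159.48704528808594), 75.96134948730469) [0.55440923 0.07486578 0.09963752]
plate ((551.5377807617188, 78.10488891601562), (191.55540466308594, 232.75746154785156), 72.98108673095703) 1317 0.009137321894258322
side btn 55 [0.50164409 0.12372971 0.10416939] [0.49834862 0.12821092 0.10609607] [0.52307363 0.07429154 0.09510135]
knob 335 [0.58522997 0.10747416 0.20112783] 0.0007649467583114778 [0.57901441 0.09814903 0.21115929]
gate 1192 ((551.4920043945312, 74.41807556152344), (106.41535186767578, 158.75244140625), 72.614990234375) [0.5582765  0.07178622 0.10027291]
plate ((551.3428955078125, 76.52366638183594), (191.64271545410156, 231.06649780273438), 72.8569564819336) 896 0.010015157840572147
```

```bash
python3 - <<'E'
from h import *
a=np.radians(-17.1);o=np.array([.560,.0734])
out=[]
for n in("top","side"):
    im=cv2.imread(f"pics/{n}0.png");p=np.load(f"pics/{n}0p.npz")
    d=np.load(f"pics/{n}0.npy");X=cloud(d,p)
    # rectified: rows = forward up, 4px/mm... 3px/mm, x -110..90 , y 70..-70
    xs=np.arange(70,-110,-.33);ys=np.arange(65,-65,-.33)
    gx,gy=np.meshgrid(xs,ys,indexing='ij')
    W=np.stack([o[0]+(gx*np.cos(a)-gy*np.sin(a))/1000,o[1]+(gx*np.sin(a)+gy*np.cos(a))/1000,np.full_like(gx,.100)],-1)
    uv=proj(W.reshape(-1,3),p).reshape(*gx.shape,2).astype(np.float32)
    r=cv2.remap(im,uv[...,0],uv[...,1],cv2.INTER_CUBIC)
    for x in range(-100,70,20):
        i=int((70-x)/.33); cv2.line(r,(0,i),(8,i),(0,0,255),1); cv2.putText(r,str(x),(10,i+3),0,.3,(0,0,255))
    for y in range(-60,65,20):
        i=int((65-y)/.33); cv2.line(r,(i,0),(i,8),(0,0,255),1)
    cv2.drawMarker(r,(int(65/.33),int(70/.33)),(0,0,255),0,10)
    out.append(r)
    hsv=cv2.cvtColor(im,cv2.COLOR_BGR2HSV)
    g=(hsv[...,0]>45)&(hsv[...,0]<85)&(hsv[...,1]>120)&(X[...,2]>.09)&(X[...,2]<.12)&(X[...,1]<.16)&(X[...,1]>.09)&(X[...,0]>.46)
    print(n,g.sum(),X[g].mean(0),X[g].min(0),X[g].max(0))
cv2.imwrite("pics/rect.png",np.hstack(out))
print(np.hstack(out).shape)
E
```

```text
top 59 [0.49801289 0.13160643 0.10515848] [0.48928871 0.12365164 0.09542458] [0.5067714  0.1398976  0.10891152]
side 52 [0.50001214 0.12964919 0.1054693 ] [0.4898709  0.12183349 0.0964106 ] [0.57834868 0.14680495 0.11016305]
(546, 788, 3)
```

View pics/rect.png

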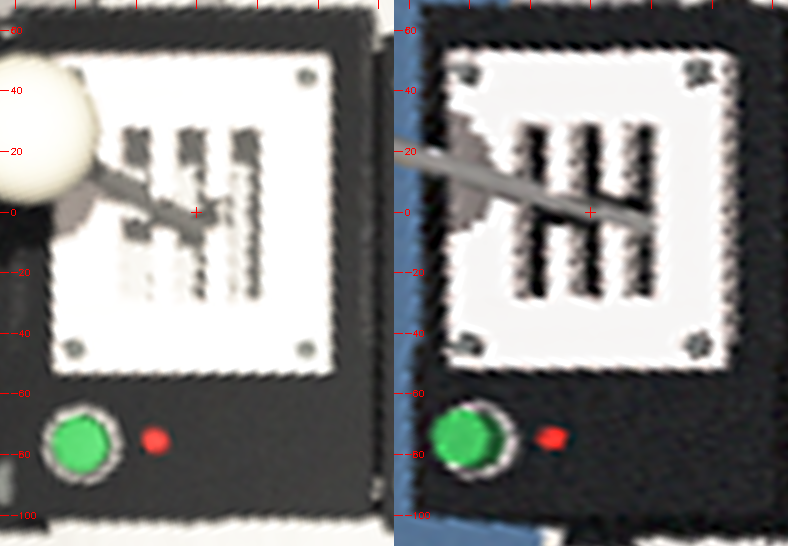

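The top view shows the knob at (231,194) and the button at (222,244). From this the shifter sits at about (0.560, 0.074) with yaw -17°, and the lever is part-way toward first (shift about 0.07, select about -0.22). I'm moving over it now.

```bash
python3 -c "
from bench import robot
print(robot.tcp_to_tips)"
```

```text
0.1992
```

{"method": "move_arm", "body": {"increments": [[[1, 0.2, -0.17, -0.2, 0, 0, 0], [1, 0.4, -0.35, -0.4, 0, 0, 0], [1, 0.6, -0.52, -0.65, 0, 0, 0], [1, 0.8, -0.7, -0.65, 0, 0, 0], [1, 1, -0.87, -0.65, 0, 0, 0]]]}}

```text
time: 0.57
tool_pos: [0.208, -0.4247, 0.4716]
ee_rot: [3.138, -0.0, 0.24]
wrist_force: [0.7, -0.4, 0.4]
width: 0.0939
```

{"method": "move_arm", "body": {"increments": [[[1, 0.25, -0.22, 0, 0, 0, 0], [1, 0.5, -0.44, 0, 0, 0, 0], [1, 0.75, -0.65, 0, 0, 0, 0], [1, 1, -0.87, 0, 0, 0, 0]]]}}

```text
time: 0.9
tool_pos: [0.2844, -0.3161, 0.4694]
ee_rot: [-3.141, -0.0, 0.24]
wrist_force: [0.4, -0.7, -0.4]
width: 0.0938
```

{"method": "move_arm", "body": {"increments": [[[1, 0.25, -0.22, 0, 0, 0, 0], [1, 0.5, -0.44, 0, 0, 0, 0], [1, 0.75, -0.65, 0, 0, 0, 0], [1, 1, -0.87, 0, 0, 0, 0]]]}}

```text
time: 1.23
tool_pos: [0.3607, -0.2076, 0.4695]
ee_rot: [3.141, 0.0, 0.241]
wrist_force: [0.3, -0.5, 1.4]
width: 0.0938
```

{"method": "move_arm", "body": {"increments": [[[1, 0.25, -0.22, 0, 0, 0, 0], [1, 0.5, -0.44, 0, 0, 0, 0], [1, 0.75, -0.65, 0, 0, 0, 0], [1, 1, -0.87, 0, 0, 0, 0]]]}}

```text
time: 1.57
tool_pos: [0.4372, -0.0992, 0.4695]
ee_rot: [3.141, 0.0, 0.241]
wrist_force: [-0.3, -0.0, 0.1]
width: 0.0939
```

{"method": "move_arm", "body": {"increments": [[[1, 0.25, -0.22, 0, 0, 0, -0.05], [1, 0.5, -0.44, 0, 0, 0, -0.12], [1, 0.75, -0.65, 0, 0, 0, -0.2], [1, 1, -0.87, 0, 0, 0, -0.27], [1, 1, -0.87, 0, 0, 0, -0.33], [1, 1, -0.87, 0, 0, 0, -0.33]]]}}

```text
time: 2.07
tool_pos: [0.5137, 0.0091, 0.4686]
ee_rot: [-3.14, 0.002, 0.764]
wrist_force: [-0.8, -0.0, -0.5]
width: 0.0938
```

```bash
cat > st.py <<'E'
from bench import robot
from h import *
O=np.array([.560,.0738]);A=np.radians(-17.1)
def w2l(P):
    P=np.array(P);q=P[:2]-O;return np.array([q[0]*np.cos(A)+q[1]*np.sin(A),-q[0]*np.sin(A)+q[1]*np.cos(A),P[2]])*1000
def l2w(x,y,z):
    return np.array([O[0]+(x*np.cos(A)-y*np.sin(A))/1000,O[1]+(x*np.sin(A)+y*np.cos(A))/1000,z/1000])
def knob(sh,se): return np.array([185*np.sin(sh),-185*np.sin(se)*np.cos(sh),20+185*np.cos(se)*np.cos(sh)])
def inc(target,yaw):
    o=robot.get_obs();R=Ro.from_euler('xyz',o['ee_rot'])
    d=R.inv().apply(np.array(target)-o['tool_pos'])/.1
    rv=(R.inv()*Ro.from_euler('xyz',[np.pi,0,yaw])).as_rotvec()/(np.pi/2)
    print('obs',o['time'],o['tool_pos'].round(4),o['ee_rot'].round(3),'local',w2l(o['tool_pos']).round(1),'q',o['joint_positions'].round(2))
    print('inc',d.round(3),rv.round(3))
E
python3 - <<'E'
from st import *
inc([.584,.108,.46],1.273)
E
```

```text
obs 2.0667 [0.5137 0.0091 0.4686] [-3.14e+00  2.00e-03  7.64e-01] local [-25.2 -75.5 468.6] q [-0.09  0.    1.33 -0.    1.81  0.71]
inc [ 1.192 -0.228  0.084] [-0.001  0.001 -0.324]
```

{"method": "move_arm", "body": {"increments": [[[1, 0.25, -0.05, 0, 0, 0, -0.07], [1, 0.5, -0.1, 0, 0, 0, -0.14], [1, 0.75, -0.17, 0, 0, 0, -0.21], [1, 1, -0.23, 0, 0, 0, -0.28], [1, 1, -0.23, 0, 0, 0, -0.324], [1, 1, -0.23, 0, 0, 0, -0.324], [1, 1, -0.23, 0, 0, 0, -0.324]]]}}

```text
time: 2.65
tool_pos: [0.5696, 0.0924, 0.4695]
ee_rot: [-3.141, 0.001, 1.264]
wrist_force: [0.2, 0.3, 0.1]
width: 0.0937
```

```bash
python3 - <<'E'
from st import *
inc([.5845,.108,.46],1.272)
p=robot.camera_params("wrist");im,d=robot.snapshot("wrist");cv2.imwrite("pics/w1.png",im[:,:,::-1])
X=cloud(d,p);hsv=cv2.cvtColor(im,cv2.COLOR_RGB2HSV)
k=(X[...,2]>.17)&(X[...,2]<.23)&(hsv[...,2]>110)&(hsv[...,1]<60)&(np.hypot(X[...,0]-.584,X[...,1]-.108)<.03)
r=sphere(X[k]);print(k.sum(),r.x,abs(r.fun).mean(),w2l(r.x))
inc([r.x[0],r.x[1],r.x[2]+.18],1.272)
E
```

```text
obs 2.65 [0.5696 0.0924 0.4695] [-3.141e+00  1.000e-03  1.264e+00] local [  3.7  20.6 469.5] q [ 0.06  0.15  1.18 -0.    1.82  0.37]
inc [0.194 0.095 0.095] [-0.     0.    -0.005]
2855 [0.58549851 0.108333   0.20194706] 0.000398910439133874 [ 14.21720148  40.50399032 201.94706003]
obs 2.7 [0.5694 0.0922 0.4697] [3.142e+00 1.000e-03 1.264e+00] local [  3.6  20.3 469.7] q [ 0.06  0.14  1.18 -0.    1.82  0.37]
inc [0.203 0.104 0.878] [ 0.     0.    -0.005]
```

View pics/w1.png

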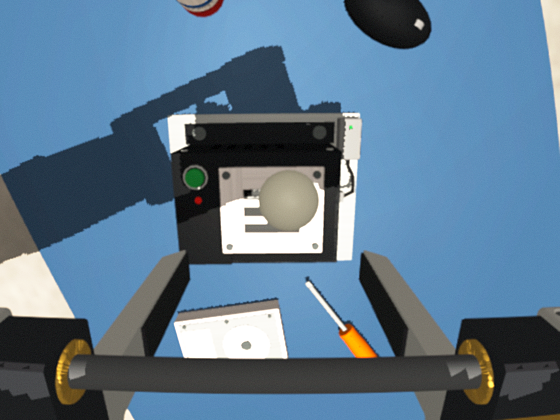

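The wrist view shows the knob at (290,200) with both fingers clear of it, and agrees with the first fit. I'm descending to grip it.

{"method": "move_arm", "body": {"increments": [[[1, 0.2, 0.1, 0.1, 0, 0, -0.005], [1, 0.2, 0.1, 0.3, 0, 0, -0.005], [1, 0.2, 0.1, 0.5, 0, 0, -0.005], [1, 0.2, 0.1, 0.7, 0, 0, -0.005], [1, 0.2, 0.1, 0.88, 0, 0, -0.005], [1, 0.2, 0.1, 0.88, 0, 0, -0.005], [1, 0.2, 0.1, 0.88, 0, 0, -0.005]]]}}

```text
time: 3.28
tool_pos: [0.5848, 0.1083, 0.381]
ee_rot: [-3.14, 0.001, 1.273]
wrist_force: [-0.2, 0.2, 0.6]
width: 0.094
```

{"method": "move_arm", "body": {"increments": [[[0.3, 0, 0, 0, 0, 0, 0], [0.3, 0, 0, 0, 0, 0, 0], [0.3, 0, 0, 0, 0, 0, 0], [0.3, 0, 0, 0, 0, 0, 0], [0.3, 0, 0, 0, 0, 0, 0], [0.3, 0, 0, 0, 0, 0, 0], [0.3, 0, 0, 0, 0, 0, 0], [0.3, 0, 0, 0, 0, 0, 0]]]}}

```text
time: 3.95
tool_pos: [0.5852, 0.1092, 0.3817]
ee_rot: [3.141, 0.0, 1.276]
wrist_force: [0.1, 0.2, 0.5]
width: 0.0441
```

```bash
python3 - <<'E'
from st import *
o=robot.get_obs();print(o['width'],o['wrist_force'])
for s,e in((.075,-.23),(0,-.23),(0,0),(0,.23),(.3,.23)):
    k=knob(s,e);print(s,e,k.round(1))
inc(l2w(*(knob(0,-.23)+[0,0,180])),1.272)
E
```

```text
0.04407555105805298 [0.11616921 0.16677067 0.51925406]
0.075 -0.23 [ 13.9  42.1 199.6]
0 -0.23 [  0.   42.2 200.1]
0 0 [  0.  -0. 205.]
0 0.23 [  0.  -42.2 200.1]
0.3 0.23 [ 54.7 -40.3 192.1]
obs 3.95 [0.5852 0.1092 0.3817] [3.141 0.    1.276] local [ 13.7  41.3 381.7] q [ 0.09  0.19  1.3  -0.    1.65  0.38]
inc [ 0.009 -0.137  0.015] [0.    0.    0.003]
```

{"method": "move_arm", "body": {"increments": [[[0.3, 0, -0.03, 0, 0, 0, 0], [0.3, 0, -0.07, 0, 0, 0, 0], [0.3, 0, -0.1, 0, 0, 0, 0], [0.3, 0, -0.137, 0, 0, 0, 0], [0.3, 0, -0.137, 0, 0, 0, 0]]]}}

```text
time: 4.37
tool_pos: [0.573, 0.1119, 0.3833]
ee_rot: [3.132, 0.001, 1.274]
wrist_force: [4.2, -4.7, 2.3]
width: 0.0433
```

{"method": "move_arm", "body": {"increments": [[[0.3, -0.05, 0, 0, 0, 0, 0], [0.3, -0.1, 0, -0.01, 0, 0, 0], [0.3, -0.15, 0, -0.02, 0, 0, 0], [0.3, -0.15, 0, -0.02, 0, 0, 0]]]}}

```text
time: 4.7
tool_pos: [0.5681, 0.0978, 0.3856]
ee_rot: [3.136, -0.001, 1.275]
wrist_force: [3.6, -2.1, 4.3]
width: 0.0428
```

```bash
python3 - <<'E'
from st import *
o=robot.get_obs();print(o['width'],o['wrist_force'].round(1), w2l([*(O+o['wrist_force'][:2]/1000),0]))
inc(l2w(*(knob(0,0)+[0,0,180])),1.272)
im,d=robot.snapshot("side");cv2.imwrite("pics/s2.png",im[100:320,120:400,::-1].repeat(2,0).repeat(2,1))
E
```

```text
0.042807420626282816 [ 3.6 -2.1  4.3] [ 4.04937606 -0.93472254  0.        ]
obs 4.7 [0.5681 0.0978 0.3856] [ 3.136e+00 -1.000e-03  1.275e+00] local [  0.7  25.3 385.6] q [ 0.07  0.15  1.34 -0.    1.65  0.37]
inc [-0.253 -0.008  0.006] [ 0.003 -0.     0.002]
```

View pics/s2.png

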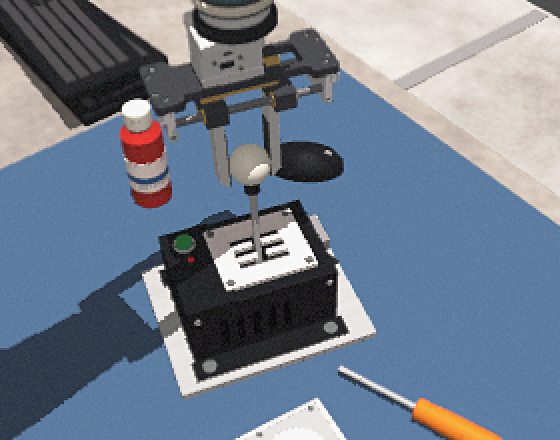

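```bash
cat >> st.py <<'E'
def seeknob(names=("side","wrist")):
    c=robot.get_obs()['tool_pos']-[0,0,.18]
    for n in names:
        p=robot.camera_params(n);im,d=robot.snapshot(n);X=cloud(d,p);hsv=cv2.cvtColor(im,cv2.COLOR_RGB2HSV)
        k=(X[...,2]>.175)&(X[...,2]<.235)&(hsv[...,2]>100)&(hsv[...,1]<60)&(np.hypot(X[...,0]-c[0],X[...,1]-c[1])<.05)
        k=cv2.morphologyEx(k.astype(np.uint8),cv2.MORPH_OPEN,np.ones((3,3)))
        nn,l,s,_=cv2.connectedComponentsWithStats(k)
        if nn<2: print(n,'none');continue
        k=l==1+np.argmax(s[1:,4])
        r=sphere(X[k]);q=w2l(r.x);print(n,k.sum(),abs(r.fun).mean().round(5),'knob local',q.round(1),'shift',np.arcsin(q[0]/185).round(3),'sel',np.arctan2(-q[1],q[2]-20).round(3))
        cv2.imwrite(f"pics/last_{n}.png",im[:,:,::-1])
E
python3 - <<'E'
from st import *
seeknob()
E
```

```text
side 408 0.00239 knob local [  5.6  23.2 204.8] shift 0.03 sel -0.125
wrist 5996 0.00037 knob local [  3.3  25.2 205.1] shift 0.018 sel -0.135
```

View pics/last_wrist.png

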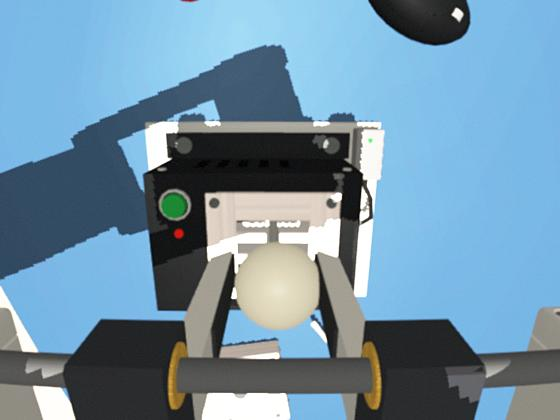

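{"method": "move_arm", "body": {"increments": [[[0.3, -0.09, -0.015, -0.01, 0, 0, 0], [0.3, -0.17, -0.015, -0.01, 0, 0, 0], [0.3, -0.25, -0.015, -0.01, 0, 0, 0], [0.3, -0.34, -0.015, 0, 0, 0, 0], [0.3, -0.42, -0.015, 0.01, 0, 0, 0], [0.3, -0.5, -0.015, 0.02, 0, 0, 0], [0.3, -0.58, -0.015, 0.03, 0, 0, 0], [0.3, -0.58, -0.015, 0.03, 0, 0, 0]]]}}

```text
time: 5.52
tool_pos: [0.5493, 0.0438, 0.3824]
ee_rot: [3.139, -0.003, 1.276]
wrist_force: [2.8, 1.2, 7.3]
width: 0.0429
```

```bash
python3 - <<'E'
from st import *
o=robot.get_obs();print(o['width'],o['wrist_force'].round(1), w2l([*(O+o['wrist_force'][:2]/1000),0]))
inc(l2w(*(knob(0,.23)+[0,0,180])),1.272)
seeknob()
E
```

```text
0.042882957219461317 [2.8 1.2 7.3] [2.3573701  1.95864787 0.        ]
obs 5.5167 [0.5493 0.0438 0.3824] [ 3.139e+00 -3.000e-03  1.276e+00] local [ -1.4 -31.8 382.4] q [-0.02  0.09  1.41  0.    1.64  0.27]
inc [-0.104  0.013  0.023] [ 0.002 -0.002  0.003]
side 483 0.00377 knob local [ -2.9 -31.4 203. ] shift -0.016 sel 0.17
wrist 6126 0.00036 knob local [  0.6 -29.4 203.8] shift 0.003 sel 0.159
```

{"method": "move_arm", "body": {"increments": [[[0.3, -0.06, 0.01, 0.01, 0, 0, 0], [0.3, -0.13, 0.01, 0.02, 0, 0, 0], [0.3, -0.13, 0.01, 0.02, 0, 0, 0], [0.3, -0.13, 0.01, 0.02, 0, 0, 0]]]}}

```text
time: 5.95
tool_pos: [0.5466, 0.0321, 0.3799]
ee_rot: [3.141, -0.004, 1.277]
wrist_force: [2.1, 1.1, 6.4]
width: 0.0429
```

```bash
python3 - <<'E'
from st import *
o=robot.get_obs();print(o['width'],o['wrist_force'].round(1), w2l([*(O+o['wrist_force'][:2]/1000),0]))
inc(l2w(*(knob(0.3,.23)+[0,0,180])),1.272)
seeknob(("wrist",))
E
```

```text
0.04288807050583269 [2.1 1.1 6.4] [1.69515547 1.63445335 0.        ]
obs 5.95 [0.5466 0.0321 0.3799] [ 3.141 -0.004  1.277] local [ -0.6 -43.8 379.9] q [-0.05  0.09  1.42  0.    1.63  0.25]
inc [0.032 0.553 0.079] [ 0.    -0.003  0.003]
wrist 6177 0.00036 knob local [  0.6 -40.9 201.4] shift 0.003 sel 0.222
```

{"method": "move_arm", "body": {"increments": [[[0.3, 0, 0.09, 0.0, 0, 0, 0], [0.3, 0.005, 0.18, 0.01, 0, 0, 0], [0.3, 0.01, 0.27, 0.02, 0, 0, 0], [0.3, 0.01, 0.36, 0.035, 0, 0, 0], [0.3, 0.02, 0.45, 0.055, 0, 0, 0], [0.3, 0.02, 0.54, 0.08, 0, 0, 0], [0.3, 0.02, 0.57, 0.085, 0, 0, 0], [0.3, 0.02, 0.57, 0.085, 0, 0, 0]]]}}

```text
time: 6.67
tool_pos: [0.6005, 0.0183, 0.369]
ee_rot: [-3.13, -0.002, 1.278]
wrist_force: [-4.0, 4.0, 6.1]
width: 0.0428
```

```bash
python3 - <<'E'
from st import *
o=robot.get_obs();print(o['width'],o['wrist_force'].round(1), w2l([*(O+o['wrist_force'][:2]/1000),0]))
inc(l2w(*(knob(0.3,.23)+[0,0,180])),1.272)
seeknob()
E
```

```text
0.04284672446168325 [-4.   4.   6.1] [-5.01625166  2.67933107  0.        ]
obs 6.6667 [0.6005 0.0183 0.369 ] [-3.130e+00 -2.000e-03  1.278e+00] local [ 55.  -41.2 369. ] q [-0.07  0.21  1.3   0.    1.64  0.23]
inc [ 0.009 -0.004 -0.031] [-0.007 -0.001  0.004]
side 501 0.00486 knob local [ 43.7 -39.5 196.5] shift 0.238 sel 0.22
wrist 6476 0.00037 knob local [ 51.7 -38.  194.7] shift 0.283 sel 0.214
```

View pics/last_side.png

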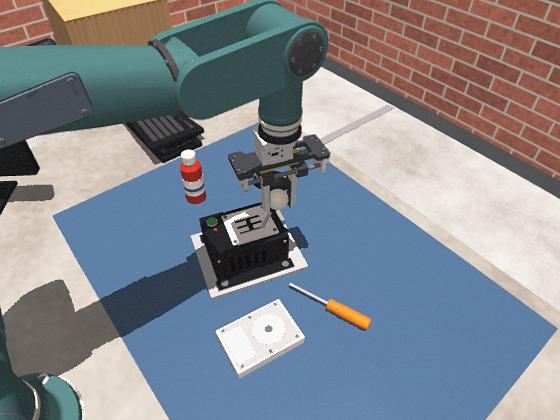

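{"method": "move_arm", "body": {"increments": [[[0.3, 0, 0.03, -0.01, 0, 0, 0], [0.3, 0, 0.05, -0.01, 0, 0, 0], [0.3, 0, 0.05, -0.01, 0, 0, 0], [0.3, 0, 0.05, -0.01, 0, 0, 0], [0.3, 0, 0.05, -0.01, 0, 0, 0]]]}}

```text
time: 7.18
tool_pos: [0.604, 0.0176, 0.3687]
ee_rot: [-3.125, -0.002, 1.279]
wrist_force: [-6.0, 5.4, 3.9]
width: 0.0431
```

```bash
python3 - <<'E'
from st import *
o=robot.get_obs();print(o['width'],o['wrist_force'].round(1), w2l([*(O+o['wrist_force'][:2]/1000),0]))
inc(l2w(*(knob(0.3,.23)+[0,0,180])),1.272)
seeknob(("wrist",))
E
```

```text
0.043099315715959215 [-6.   5.4  3.9] [-7.36188128  3.42140291  0.        ]
obs 7.1833 [0.604  0.0176 0.3687] [-3.125e+00 -2.000e-03  1.279e+00] local [ 58.5 -40.8 368.7] q [-0.07  0.22  1.29  0.01  1.65  0.23]
inc [ 0.005 -0.039 -0.034] [-0.011 -0.001  0.004]
wrist 7937 0.00287 knob local [ 52.2 -37.4 194.6] shift 0.286 sel 0.211
```

{"method": "move_arm", "body": {"increments": [[[1, 0, -0.03, 0, 0, 0, 0], [1, 0, -0.03, 0, 0, 0, 0], [1, 0, -0.03, 0, 0, 0, 0], [1, 0, -0.03, 0, 0, 0, 0], [1, 0, -0.03, 0, 0, 0, 0], [1, 0, -0.03, 0, 0, 0, 0], [1, 0, -0.03, 0, 0, 0, 0], [1, 0, -0.03, 0, 0, 0, 0]]]}}

```text
time: 7.9
tool_pos: [0.6037, 0.0156, 0.3712]
ee_rot: [3.142, 0.0, 1.276]
wrist_force: [-0.0, -0.2, 0.0]
width: 0.0921
```

{"method": "move_arm", "body": {"increments": [[[1, 0, 0, -0.15, 0, 0, 0], [1, 0, 0, -0.35, 0, 0, 0], [1, 0, 0, -0.55, 0, 0, 0], [1, 0, 0, -0.75, 0, 0, 0], [1, 0, 0, -0.95, 0, 0, 0], [1, 0, 0, -0.95, 0, 0, 0]]]}}

```text
time: 8.4
tool_pos: [0.6036, 0.0157, 0.4716]
ee_rot: [3.133, -0.002, 1.276]
wrist_force: [0.1, -0.0, 2.0]
width: 0.0941
```

```bash
python3 - <<'E'
from st import *
o=robot.get_obs();print(o['width'],o['wrist_force'].round(1))
seeknob()
for n in ("wrist",):
    p=robot.camera_params(n);im,d=robot.snapshot(n);X=cloud(d,p);hsv=cv2.cvtColor(im,cv2.COLOR_RGB2HSV)
    g=(hsv[...,0]>45)&(hsv[...,0]<85)&(hsv[...,1]>120)&(X[...,2]>.095)&(X[...,2]<.12)&(X[...,1]<.16)&(X[...,1]>.09)&(X[...,0]>.46)
    print(n,g.sum(),X[g].mean(0),(X[g].min(0)+X[g].max(0))/2,np.percentile(X[g][:,2],[10,50,90]),w2l(X[g].mean(0)))
inc([.498,.1312,.40],1.272)
E
```

```text
0.09412270470081052 [ 0.1 -0.   2. ]
side 357 0.00077 knob local [ 54.5 -35.5 193.9] shift 0.299 sel 0.202
wrist 2675 0.00037 knob local [ 54.2 -34.1 194.7] shift 0.298 sel 0.193
wrist 327 [0.50085981 0.13265534 0.10720557] [0.49996566 0.13266208 0.10418017] [0.10548993 0.10762608 0.10865161] [-73.8316201   38.86392319 107.20556653]
obs 8.55 [0.6037 0.0157 0.4651] [-3.141  0.     1.276] local [ 58.8 -42.6 465.1] q [-0.07  0.21  1.12 -0.    1.82  0.23]
inc [ 0.798 -1.346  0.652] [-0.001  0.     0.002]
```

View pics/last_wrist.png

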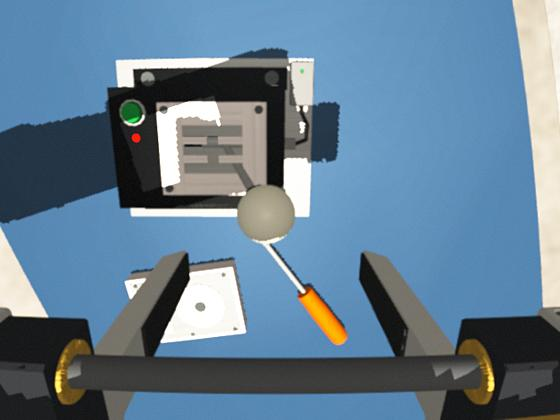

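The lever stands in fifth after release (shift about 0.298). Next I move over the button with the jaws shut.

{"method": "move_arm", "body": {"increments": [[[0, 0.2, -0.25, 0, 0, 0, 0], [0, 0.4, -0.5, 0, 0, 0, 0], [0, 0.6, -0.75, 0, 0, 0, 0], [0, 0.8, -1, 0, 0, 0, 0], [0, 0.8, -1, 0, 0, 0, 0]]]}}

```text
time: 8.97
tool_pos: [0.5286, 0.1249, 0.4646]
ee_rot: [-3.137, -0.001, 1.282]
wrist_force: [0.3, -0.7, 1.0]
width: 0.0642
```

{"method": "move_arm", "body": {"increments": [[[0, 0, -0.2, 0.2, 0, 0, 0], [0, 0, -0.345, 0.4, 0, 0, 0], [0, 0, -0.345, 0.6, 0, 0, 0], [0, 0, -0.345, 0.8, 0, 0, 0], [0, 0, -0.345, 1, 0, 0, 0], [0, 0, -0.345, 1, 0, 0, 0], [0, 0, -0.345, 1, 0, 0, 0]]]}}

```text
time: 9.55
tool_pos: [0.498, 0.131, 0.3636]
ee_rot: [-3.137, 0.003, 1.276]
wrist_force: [0.4, 0.7, -0.4]
width: 0.0177
```

```bash
python3 - <<'E'
from st import *
o=robot.get_obs();print(o['width'],o['wrist_force'].round(1))
inc([.4985,.1315,.301],1.272)
im,d=robot.snapshot("side");im2,d=robot.snapshot("wrist");
a=cv2.resize(im[120:300,140:340],None,fx=2.4,fy=2.4,interpolation=cv2.INTER_CUBIC)
b=cv2.resize(im2,None,fx=.55,fy=.55)
c=np.zeros((a.shape[0],a.shape[1]+b.shape[1],3),np.uint8);c[:,:a.shape[1]]=a;c[:b.shape[0],a.shape[1]:]=b
cv2.imwrite("pics/press.png",c[:,:,::-1])
E
```

```text
0.017717578993857414 [ 0.4  0.7 -0.4]
obs 9.55 [0.498  0.131  0.3636] [-3.137e+00  3.000e-03  1.276e+00] local [-76.1  36.4 363.6] q [ 0.15  0.02  1.52 -0.    1.6   0.44]
inc [0.008 0.007 0.626] [-0.003  0.002  0.002]
```

View pics/press.png

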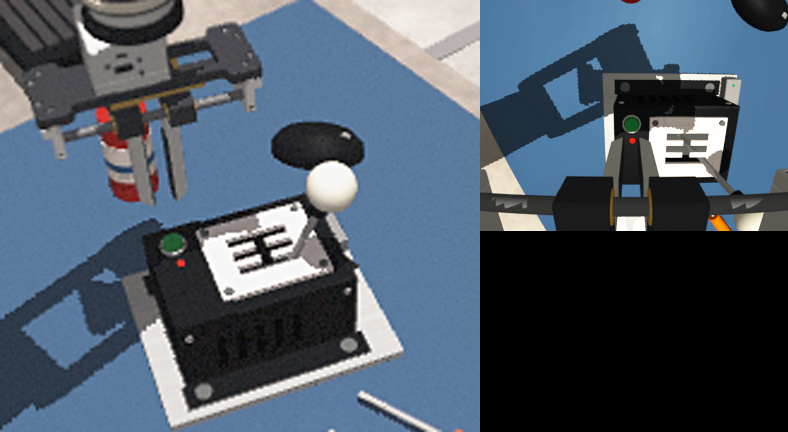

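The side crop shows the lever in fifth with its knob at (332,187) and the button at (172,242) below the closing fingers. The gripper bar ends well clear of the knob.

{"method": "move_arm", "body": {"increments": [[[0, 0, 0, 0.15, 0, 0, 0], [0, 0, 0, 0.3, 0, 0, 0], [0, 0, 0, 0.45, 0, 0, 0], [0, 0, 0, 0.5, 0, 0, 0], [0, 0, 0, 0.5, 0, 0, 0], [0, 0, 0, 0.5, 0, 0, 0]]]}}

```text
time: 10.15
tool_pos: [0.4986, 0.1314, 0.3173]
ee_rot: [3.14, -0.001, 1.276]
wrist_force: [-0.3, 0.3, -0.2]
width: 0.0003
```

```bash
python3 - <<'E'
from st import *
o=robot.get_obs();print(o['width'],o['wrist_force'].round(1))
inc([.4985,.1315,.301],1.272)
im,d=robot.snapshot("side")
cv2.imwrite("pics/press2.png",cv2.resize(im[140:280,160:320],None,fx=4,fy=4,interpolation=cv2.INTER_CUBIC)[:,:,::-1])
E
```

```text
0.00034119533572203923 [-0.3  0.3 -0.2]
obs 10.15 [0.4986 0.1314 0.3173] [ 3.140e+00 -1.000e-03  1.276e+00] local [-75.6  37.  317.3] q [ 0.15  0.04  1.59 -0.    1.51  0.44]
inc [ 0.001 -0.002  0.163] [ 0.001 -0.     0.002]
```

View pics/press2.png

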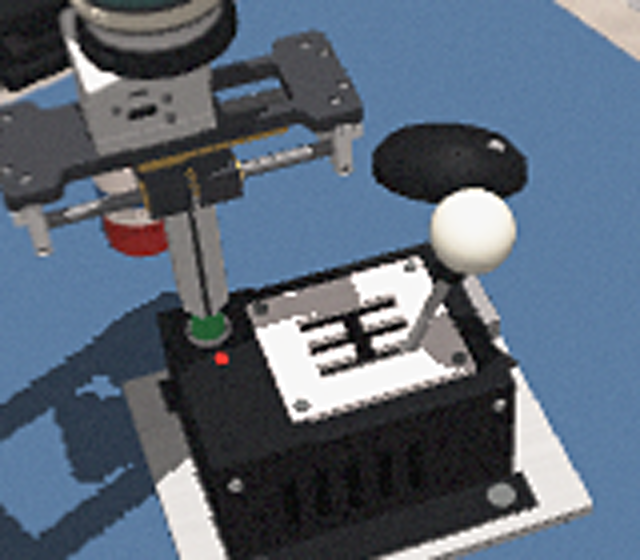

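The closed tips are just above the button at (208,328). I'm pressing gradually.

{"method": "move_arm", "body": {"increments": [[[0, 0, 0, 0.04, 0, 0, 0], [0, 0, 0, 0.08, 0, 0, 0], [0, 0, 0, 0.12, 0, 0, 0], [0, 0, 0, 0.14, 0, 0, 0], [0, 0, 0, 0.155, 0, 0, 0], [0, 0, 0, 0.155, 0, 0, 0], [0, 0, 0, 0.155, 0, 0, 0]]]}}

```text
time: 10.78
tool_pos: [0.4984, 0.1314, 0.3017]
ee_rot: [3.14, -0.001, 1.276]
wrist_force: [-0.3, -0.7, 4.5]
width: 0.0004
```

{"method": "move_arm", "body": {"increments": [[[0, 0, 0, 0.01, 0, 0, 0], [0, 0, 0, 0.01, 0, 0, 0], [0, 0, 0, 0.01, 0, 0, 0]]]}}

```text
time: 11.03
tool_pos: [0.4984, 0.1314, 0.3014]
ee_rot: [3.14, -0.001, 1.276]
wrist_force: [-2.5, -1.2, 7.9]
width: 0.0001
```

{"method": "move_arm", "body": {"increments": [[[0, 0, 0, 0.02, 0, 0, 0], [0, 0, 0, 0.02, 0, 0, 0], [0, 0, 0, 0.02, 0, 0, 0], [0, 0, 0, 0.02, 0, 0, 0]]]}}

```text
time: 11.37
tool_pos: [0.4983, 0.1315, 0.3013]
ee_rot: [3.139, -0.001, 1.276]
wrist_force: [-4.3, -1.9, 15.5]
width: 0.0005
```

```bash
python3 - <<'E'
from st import *
o=robot.get_obs();print(o['wrist_force'].round(1),o['tool_pos'])
im,d=robot.snapshot("side")
cv2.imwrite("pics/press3.png",cv2.resize(im[140:280,160:320],None,fx=4,fy=4,interpolation=cv2.INTER_CUBIC)[:,:,::-1])
E
```

```text
[-4.3 -1.9 15.5] [0.49826035 0.13146078 0.30125093]
```

View pics/press3.png

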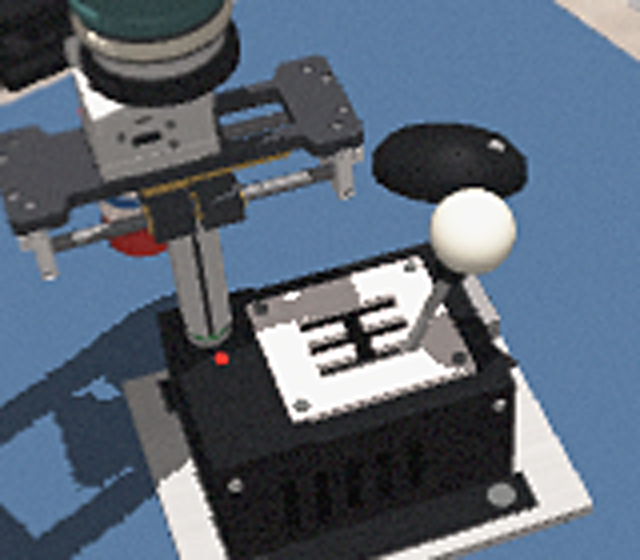

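The button has bottomed: the tips sit at 102 mm and the force rises to 15.5 N with no further travel. I'm lifting off and going back to the knob.

{"method": "move_arm", "body": {"increments": [[[0, 0, 0, -0.1, 0, 0, 0], [0, 0, 0, -0.3, 0, 0, 0], [0, 0, 0, -0.5, 0, 0, 0], [0, 0, 0, -0.75, 0, 0, 0], [0, 0, 0, -1, 0, 0, 0], [0, 0, 0, -1, 0, 0, 0]]]}}

```text
time: 11.92
tool_pos: [0.4988, 0.1315, 0.4029]
ee_rot: [3.134, -0.004, 1.276]
wrist_force: [-0.2, 0.6, 0.7]
width: 0.0006
```

{"method": "move_arm", "body": {"increments": [[[1, 0, 0, -0.25, 0, 0, 0], [1, 0, 0, -0.5, 0, 0, 0], [1, 0, 0, -0.7, 0, 0, 0], [1, -0.2, 0.25, -0.7, 0, 0, 0], [1, -0.4, 0.5, -0.7, 0, 0, 0], [1, -0.6, 0.75, -0.7, 0, 0, 0], [1, -0.75, 1, -0.7, 0, 0, 0], [1, -0.75, 1, -0.7, 0, 0, 0]]]}}

```text
time: 12.58
tool_pos: [0.5746, 0.0269, 0.4642]
ee_rot: [-3.139, 0.003, 1.271]
wrist_force: [0.5, -0.5, -0.4]
width: 0.0503
```

{"method": "move_arm", "body": {"increments": [[[1, 0, 0.2, 0, 0, 0, 0], [1, 0, 0.31, 0, 0, 0, 0], [1, 0, 0.31, 0, 0, 0, 0], [1, 0, 0.31, 0, 0, 0, 0]]]}}

```text
time: 12.92
tool_pos: [0.6018, 0.0219, 0.4659]
ee_rot: [-3.138, 0.001, 1.276]
wrist_force: [-0.6, 0.2, 0.4]
width: 0.077
```

```bash
python3 - <<'E'
from st import *
o=robot.get_obs();print(o['width'],o['wrist_force'].round(1))
seeknob()
inc(l2w(54.5,-37,374),1.272)
E
```

```text
0.07700583865821298 [-0.6  0.2  0.4]
side 359 0.00076 knob local [ 54.5 -35.5 193.7] shift 0.299 sel 0.201
wrist 2686 0.00036 knob local [ 54.3 -34.1 194.7] shift 0.298 sel 0.193
obs 13.0167 [0.6012 0.0222 0.4671] [-3.14   0.     1.277] local [ 54.6 -37.2 467.1] q [-0.06  0.2   1.12  0.    1.82  0.24]
inc [0.002 0.001 0.931] [-0.001  0.     0.003]
```

{"method": "move_arm", "body": {"increments": [[[1, 0.01, 0, 0, 0, 0, 0], [1, 0.01, 0, 0.1, 0, 0, 0], [1, 0.01, 0, 0.3, 0, 0, 0], [1, 0.01, 0, 0.5, 0, 0, 0], [1, 0.01, 0, 0.7, 0, 0, 0], [1, 0.01, 0, 0.92, 0, 0, 0], [1, 0.01, 0, 0.92, 0, 0, 0]]]}}

```text
time: 13.6
tool_pos: [0.6007, 0.0229, 0.3695]
ee_rot: [-3.132, 0.003, 1.276]
wrist_force: [-1.0, 0.2, -1.3]
width: 0.0941
```

{"method": "move_arm", "body": {"increments": [[[0.3, 0, 0, 0, 0, 0, 0], [0.3, 0, 0, 0, 0, 0, 0], [0.3, 0, 0, 0, 0, 0, 0], [0.3, 0, 0, 0, 0, 0, 0], [0.3, 0, 0, 0, 0, 0, 0], [0.3, 0, 0, 0, 0, 0, 0], [0.3, 0, 0, 0, 0, 0, 0], [0.3, 0, 0, 0, 0, 0, 0]]]}}

```text
time: 14.27
tool_pos: [0.602, 0.0225, 0.3759]
ee_rot: [3.142, -0.0, 1.276]
wrist_force: [-3.4, 1.2, -0.1]
width: 0.0441
```

{"method": "move_arm", "body": {"increments": [[[0.3, 0, -0.09, -0.02, 0, 0, 0], [0.3, 0, -0.18, -0.04, 0, 0, 0], [0.3, 0, -0.27, -0.06, 0, 0, 0], [0.3, 0, -0.36, -0.07, 0, 0, 0], [0.3, -0.01, -0.45, -0.08, 0, 0, 0], [0.3, -0.02, -0.55, -0.08, 0, 0, 0], [0.3, -0.02, -0.55, -0.08, 0, 0, 0]]]}}

```text
time: 14.85
tool_pos: [0.5497, 0.0365, 0.3893]
ee_rot: [3.125, -0.004, 1.276]
wrist_force: [5.6, 0.6, 9.4]
width: 0.0428
```

```bash
python3 - <<'E'
from st import *
o=robot.get_obs();print(o['width'],o['wrist_force'].round(1))
seeknob(("wrist",))
inc(l2w(0,0,385),1.272)
E
```

```text
0.04282430922477049 [5.6 0.6 9.4]
wrist 6396 0.00159 knob local [  7.1 -34.4 203. ] shift 0.038 sel 0.186
obs 14.9 [0.5499 0.0365 0.3893] [ 3.125 -0.004  1.276] local [  1.3 -38.6 389.3] q [-0.04  0.09  1.4  -0.    1.64  0.26]
inc [ 0.386 -0.012  0.045] [ 0.01  -0.002  0.002]
```

{"method": "move_arm", "body": {"increments": [[[0.3, 0, -0.03, 0, 0, 0, 0], [0.3, 0, -0.06, 0.01, 0, 0, 0], [0.3, 0, -0.06, 0.01, 0, 0, 0], [0.3, 0, -0.06, 0.01, 0, 0, 0]]]}}

```text
time: 15.23
tool_pos: [0.5451, 0.038, 0.3891]
ee_rot: [3.121, -0.004, 1.275]
wrist_force: [7.2, -0.7, 10.0]
width: 0.0427
```

```bash
python3 - <<'E'
from st import *
o=robot.get_obs();print(o['width'],o['wrist_force'].round(1))
seeknob(("wrist",))
inc(l2w(0,0,385),1.272)
E
```

```text
0.04268160804896854 [ 7.2 -0.7 10. ]
wrist 6423 0.0016 knob local [  3.  -34.3 203.1] shift 0.016 sel 0.185
obs 15.2833 [0.5452 0.038  0.3891] [ 3.121 -0.004  1.275] local [ -3.7 -38.6 389.1] q [-0.03  0.08  1.41 -0.    1.63  0.26]
inc [0.386 0.037 0.043] [ 0.013 -0.003  0.002]
```

{"method": "move_arm", "body": {"increments": [[[0.3, 0, -0.025, 0, 0, 0, 0], [0.3, 0.06, -0.025, 0, 0, 0, 0], [0.3, 0.13, -0.025, 0, 0, 0, 0], [0.3, 0.2, -0.025, 0, 0, 0, 0], [0.3, 0.28, -0.02, 0, 0, 0, 0], [0.3, 0.37, -0.02, 0, 0, 0, 0], [0.3, 0.37, -0.02, 0, 0, 0, 0], [0.3, 0.37, -0.02, 0, 0, 0, 0]]]}}

```text
time: 15.95
tool_pos: [0.5531, 0.0745, 0.3906]
ee_rot: [3.125, -0.004, 1.276]
wrist_force: [2.2, -0.9, 16.8]
width: 0.0432
```

```bash
python3 - <<'E'
from st import *
o=robot.get_obs();print(o['width'],o['wrist_force'].round(1))
seeknob(("wrist",))
inc(l2w(0,0,385),1.272)
E
```

```text
0.04321642630997108 [ 2.2 -0.9 16.8]
wrist 6573 0.00146 knob local [ -0.9   1.7 206.7] shift -0.005 sel -0.009
obs 16.0 [0.553  0.0743 0.3906] [ 3.125 -0.004  1.276] local [ -6.8  -1.5 390.6] q [ 0.03  0.1   1.38 -0.    1.64  0.33]
inc [0.015 0.067 0.057] [ 0.011 -0.003  0.003]
```

{"method": "move_arm", "body": {"increments": [[[1, 0, 0, 0, 0, 0, 0], [1, 0, 0.03, 0, 0, 0, 0], [1, 0, 0.06, 0, 0, 0, 0], [1, 0, 0.06, 0, 0, 0, 0], [1, 0, 0.06, 0, 0, 0, 0], [1, 0, 0.06, 0, 0, 0, 0], [1, 0, 0.06, 0, 0, 0, 0], [1, 0, 0.06, 0, 0, 0, 0]]]}}

```text
time: 16.67
tool_pos: [0.5576, 0.0726, 0.3822]
ee_rot: [-3.141, 0.0, 1.276]
wrist_force: [-0.3, -0.7, 0.6]
width: 0.0917
```

{"method": "move_arm", "body": {"increments": [[[1, 0, 0, -0.15, 0, 0, 0], [1, 0, 0, -0.35, 0, 0, 0], [1, 0, 0, -0.55, 0, 0, 0], [1, 0, 0, -0.75, 0, 0, 0], [1, 0, 0, -0.95, 0, 0, 0], [1, 0, 0, -0.95, 0, 0, 0]]]}}

```text
time: 17.17
tool_pos: [0.5575, 0.0726, 0.4827]
ee_rot: [3.133, -0.003, 1.276]
wrist_force: [-0.2, -0.2, 1.9]
width: 0.0937
```

```bash
python3 - <<'E'
from st import *
o=robot.get_obs();print(o['width'],o['wrist_force'].round(1),o['time'],o['tool_pos'])
seeknob()
im,d=robot.snapshot("top");cv2.imwrite("pics/topf.png",im[:,:,::-1])
X0=cloud(np.load("pics/top0.npy"),np.load("pics/top0p.npz"))
E
```

```text
0.09366523366924949 [-0.2 -0.2  1.9] 17.1667 [0.55754681 0.07262218 0.48267166]
side 364 0.00074 knob local [-1.800e+00  2.000e-01  2.054e+02] shift -0.01 sel -0.001
wrist 2674 0.00037 knob local [ -1.9   1.5 206.4] shift -0.01 sel -0.008
```

View pics/last_side.png

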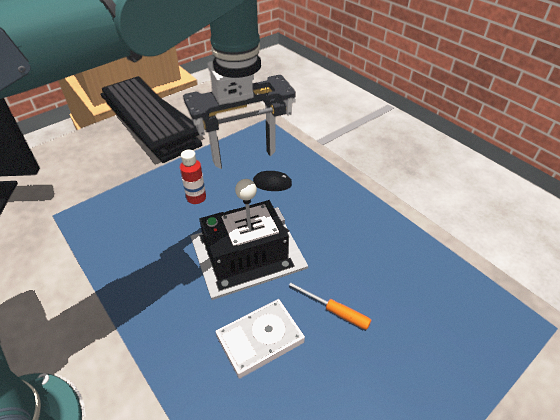

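The lever is upright in neutral with its knob at (246,188). The button at (212,222) is up and the other objects are where they started. I'm handing in.

```bash
python3 -c "
from bench import robot
print(robot.get_obs()['qvel'].round(3));robot.close_job()"
```

```text
[-0.001  0.014  0.031 -0.     0.003  0.   ]
the job is handed in; nothing more can be done
```

I took the lever through neutral into fifth, pressed the store button right down there, brought the lever back to neutral and handed the job in at about 17 s. No verdict is reported.

- **Fifth gear:** after I let go, the knob measured about 0.298 rad forward. Sideways it measured 0.193 rad (wrist camera) and 0.202 rad (side camera), both above the 0.18 rad needed.
- **Store button:** it bottomed with the fingertips at 102 mm, a full 4 mm of travel. The upward force then rose to 15.5 N with no further movement. The lever was still in fifth before and after the press.
- **At the end:** the lever stood at -0.010 rad fore-and-aft and between -0.001 and -0.008 rad sideways, in the middle of the gate. The gripper was open above the knob, touching nothing. The side picture showed the button up and the drive, can, mouse and screwdriver apparently where they started; I judged these by eye and did not measure them.

One disagreement: while the knob was gripped, the side camera read it up to 8 mm away from the wrist camera because the fingers partly hid it. With the knob free, the two agreed to about 1.5 mm.

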